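Put the emery sticks away in their case

TASK

Put the emery sticks away: lift the cover off the stick case by its knob and set it aside, right way up and flat on the bench, then take the two sticks from the sloping stand and lay them in the case beside the one already there. All three must lie flat on the two rests, side by side, straight along the case and well inside it, so that the cover would fit over them again, with every handle at the same end as that of the stick already there. Drop nothing, and leave the pot, the fire brick, the brush and the polishing block where they are.

Things in the scene. Friction and masses are not known exactly. Their poses are not given: they have to be found in the camera images.
- case: fixed base of the stick case, under the cover: dark board 190 (x) by 184 (y) by 12 high; origin at the centre of its underside on the bench, z up. On it two pale rests, 12 wide, 158 long along y, at x = -50 and +50, tops 22 above the bench: a stick lying on them has its middle at z = 26. A rim 4 wide, 16 above the bench, leaves 166 (x) by 160 (y) inside. Sticks lie along x.
- case_handle_end (a point): where handle ends belong: the -x end of the case (x = -75), on its centre line, at the middle height of lying sticks
- lid: loose cover of the case: plain wooden box, open below, 186 (x) by 180 (y); origin at the centre of its lower edge, z up; roof top 33 above the origin. Knob on the roof: neck 16 across, head 28 across from 46 to 68 above the origin. It starts on the case's board, round the rim, 2 of play, origin 12 above the bench, hiding a stick; lift 30 or more to clear. 0.2 kg.
- lid_knob (a point): centre of the head of the lid's knob, 57 above the lid's lower edge
- stick_a: flat wooden emery stick, 150 long, 8 thick all along: grey emery-wrapped blade 24 wide from x = -13 to +75, bare handle 14 wide from x = -75 to -13. Origin at mid length, width and thickness; +x towards the blade's end, z out of a broad face. 0.03 kg. Leans on the stand, handle at the lower end.
- stick_b: flat wooden emery stick, 150 long, 8 thick all along: grey emery-wrapped blade 24 wide from x = -13 to +75, bare handle 14 wide from x = -75 to -13. Origin at mid length, width and thickness; +x towards the blade's end, z out of a broad face. 0.03 kg. Leans on the stand, handle at the upper end.
- stick_c: flat wooden emery stick, 150 long, 8 thick all along: grey emery-wrapped blade 24 wide from x = -13 to +75, bare handle 14 wide from x = -75 to -13. Origin at mid length, width and thickness; +x towards the blade's end, z out of a broad face. 0.03 kg. Lies in the case already, along the case's x, handle at its -x end, at any place across it (y within 45).
- rack: fixed sloping stand, foot 150 by 150, origin at the centre of its underside on the bench, z up. Its slope of 35 degrees rises to its +x. Sticks lie up the slope on two cross rails, 14 wide, 58 to either side of a stick's middle; between the rails nothing is within 14 beneath them. A lip at the foot of the slope stops them. Highest part 130 above the bench.
- rack_mid (a point): between the two sticks on the stand, at the height of their middles (80 above the bench); they lie 28 to 44 to either side of it along the stand's y
- jar: bystander: glazed lidded pot, one piece, 72 across and 80 high; origin at the centre of its underside
- brick: bystander: fire brick 100 (x) by 60 (y) by 50 high; origin at the centre of its underside
- hone: bystander: dark grey-green polishing block on a wooden backing, 100 (x) by 40 (y) by 30 high; origin at the centre of its underside
- brush: bystander: oval bench brush 106 (x) by 46 (y) by 37 high, bristles down; origin at the centre of its underside
- stick_a_handle_end (a point): centre of the end of stick_a's handle, at x = -75 of that stick
- stick_b_handle_end (a point): centre of the end of stick_b's handle, at x = -75 of that stick
- stick_c_handle_end (a point): centre of the end of stick_c's handle, at x = -75 of that stick

How it is judged:
By the outcome, as a careful person would: the job done as asked, in the order asked, and still so for the second after the job is handed in, with the robot touching nothing.
It also fails if it takes over 72 s, if anything falls off the work surface, if the arm or the gripper's body presses on something with over 40 N, if the wrist force passes 120 N, or if a joint passes its speed limit or range.

ROBOT

A 6-joint arm with a two-finger parallel gripper is mounted at the origin on the work surface. World frame = base frame: x ahead of the robot, y to its left, z up, the work surface at z = 0. Lengths are in m, angles in degrees, forces in N, time in s.
With the tool pointing down it reaches from about 0.35 to 0.875 m from the base axis. Payload 4.2 kg.
Tool frame: the origin (TCP) lies on the centre line of the jaws, within the pads' length; the fingertips stand 25 mm ahead of it and the grasp point (between the pads) lies 6 mm ahead of it; z points along the fingers, y is the line along which they close (so a half turn about z gives the same grasp; the last joint's range is limited). The gripper opens to 87 mm and grips with 3 to 60 N. Pads are 19 mm wide; open, the fingers measure 117 mm over their backs; the gripper's body (75 mm by 190 mm) begins 51 mm behind the grasp point.
Start: joints at [90.333, 22.042, 0.453, 0, -68.411, -14.817], TCP at [0.156, 0.605, 0.248] pointing down, gripper open.
Joint ranges: [-179.83, 179.83], [-69.29, 118.12], [-61.27, 80.66], [-181.25, 117.63], [-171.15, -9.14], [-177.46, 177.46]. Speed limits (degrees/s): [159.86, 159.86, 180, 180, 180, 180].

INTERFACE

Orientations are given as a 3x3 rotation matrix whose columns are the frame's x, y, z axes.
In Python, from station import r gives the robot as it stands.
- The arm moves only by the tool move_arm, never from a script. Its argument "series" is a list of rows, each an object with "grip": the opening, from 0 (shut) to 1 (fully open); "xyz": the shift along the tool's x, y, z in mm, a list of three; "angular": the turn, a rotation vector about the tool's x, y, z in rad, a list of three. A call has 1 to 10 rows; each row is the pose to reach, as a shift and turn from the pose commanded when the call began, along the tool's axes at that moment; what a row does not reach only later rows make up. A row lasts 1/10 s, in which the tool goes at most 50 mm and 8.59 degrees, less where a joint would pass 70% of its speed; a pose out of reach is approached as far as the arm can. A call with a gripper value outside its range is refused whole. The fingers move at their own pace and stop on an object; the grip force is fixed at half the most. Time passes only in rows, so rows that repeat a pose let the fingers close. It gives the time, the measured TCP pose, the force, the opening and the grip force at its end, in the units of the state.
- r.sense(): the state, without advancing time (a new reading comes with each control period).
- r.capture(name): name is "side" or "top" or "wrist"; returns a dict with "img" (480x640x3 uint8, red, green, blue), "camera_matrix" (3x3 intrinsics, pixels), "rvec" (rotation vector, rad) and "tvec" (3), from world to camera coordinates, as OpenCV has them; the wrist camera has in their place "hand_eye" (4x4, takes a point from camera to tool coordinates, whose origin is the TCP and whose axes are the flange's). Camera axes: x right, y down, z forward; pixel columns grow to the right and rows downward; lengths in m; the calibration is good to about 2 mm. A picture is of the moment at which its call begins: read the wrist's pose just before it. There is no depth.
- r.finish_job(): hands the job in; it is judged then, once.
The state is a dict: "time_s": time; "joints": joint angles; "joint_velocities": joint speeds; "effort": joint torques, N m; "tcp_pos": TCP position; "ee_rot": TCP orientation; "wrist_force": force on the tool from outside, world axes, zero at the start; "moment": the same for the moment, N m; "gripper_width": opening from 0.0 (shut) to 1.0 (fully open); "gripper_force": force on a finger pad.
Only numpy, scipy, OpenCV 4.12 (cv2) and the standard library are available. Lean on these libraries where they do the work, as an engineer would, in place of code of your own. Each camera call takes 0.05 s, during which the arm holds its last target. There are 200 camera calls.

## Working session

There is one attempt and no reset: what is moved stays moved. The work goes in short steps, Python scripts to look and compute and a tool call to move; the robot and the scene stay as the last step left them, time stands still between calls to the robot, and variables do not carry over. Pictures are saved under pics/ and viewed, at most 10 in all, crops included, and the job is handed in when it is done.

Besides the shell and the picture viewer there is one more tool, called after ">>>" by a JSON object that holds its "method" and its "body", one argument or row to a line. move_arm: Moves the arm, as the interface text tells. Its arguments: {"type":"object","properties":{"series":{"type":"array"}},"required":["series"]}

```bash
mkdir -p pics; cat > h.py <<'E'
import numpy as np, cv2
from station import r
def save(n,f):
    s=r.sense(); c=r.capture(n); cv2.imwrite('pics/'+f,c['img'][:,:,::-1])
    import pickle; pickle.dump((s,c),open('pics/'+f+'.pkl','wb')); return s,c
def load(f):
    import pickle; return pickle.load(open('pics/'+f+'.pkl','rb'))
def cam(s,c):
    K=np.array(c['camera_matrix'])
    if 'hand_eye' in c:
        H=np.array(c['hand_eye']); R=np.array(s['ee_rot']); t=np.array(s['tcp_pos'])
        return K,R@H[:3,:3],R@H[:3,3]+t
    R=cv2.Rodrigues(np.array(c['rvec'],float))[0]; return K,R.T,-R.T@np.array(c['tvec'],float).ravel()
def px2z(f,u,v,z):
    K,R,o=cam(*load(f)); d=R@np.linalg.solve(K,[u,v,1.]); return o+d*(z-o[2])/d[2]
def proj(f,p):
    K,R,o=cam(*load(f)); q=K@(R.T@(np.array(p)-o)); return q[:2]/q[2]
def tri(obs):
    A=np.zeros((3,3));b=np.zeros(3)
    for f,u,v in obs:
        K,R,o=cam(*load(f)); d=R@np.linalg.solve(K,[u,v,1.]); d/=np.linalg.norm(d); M=np.eye(3)-np.outer(d,d); A+=M;b+=M@o
    return np.linalg.solve(A,b)
E
python3 - <<'E'
from h import *
np.set_printoptions(precision=4,suppress=True)
for n in ['top','side']:
    s,c=save(n,n+'0.png'); print(n,cam(s,c))
print(s['tcp_pos'],s['ee_rot'],s['time_s'],s['gripper_width'],s['wrist_force'])
print(r.capture('wrist')['hand_eye'])
E
```

```text
top (array([[536.007 ,   0.    , 319.8179],
       [  0.    , 536.007 , 232.3869],
       [  0.    ,   0.    ,   1.    ]]), array([[ 0.0098, -0.9876,  0.1569],
       [-0.9998, -0.0074,  0.016 ],
       [-0.0146, -0.157 , -0.9875]]), array([ 0.4054, -0.0153,  1.2955]))
side (array([[596.8628,   0.    , 308.5053],
       [  0.    , 596.8628, 241.6019],
       [  0.    ,   0.    ,   1.    ]]), array([[ 0.9383, -0.2558,  0.2329],
       [-0.3459, -0.6784,  0.6482],
       [-0.0078, -0.6887, -0.725 ]]), array([ 0.2216, -0.9677,  1.1782]))
[0.1562 0.6046 0.2465] [[ 0.9682 -0.2503 -0.0004]
 [-0.2503 -0.9682 -0.0021]
 [ 0.0001  0.0022 -1.    ]] 0.05 1.0021319403933044 [ 0.6864 -0.3415 -0.7227]
[[-0.0005 -0.9548 -0.2972  0.0814]
 [ 1.     -0.0002 -0.001   0.0008]
 [ 0.0009 -0.2972  0.9548 -0.1364]
 [ 0.      0.      0.      1.    ]]
```

View pics/top0.png

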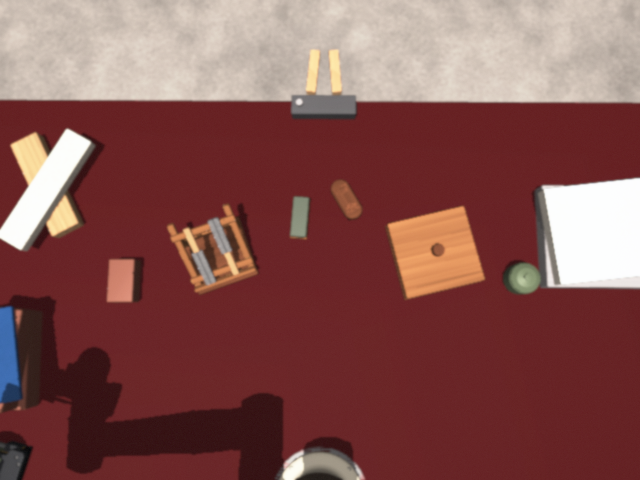

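View pics/side0.png

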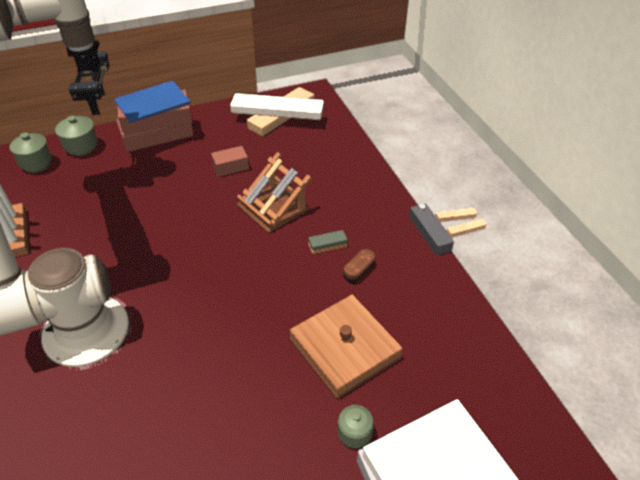

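The top view shows the knob at (438,250), lid corners at (388,224), (465,208), (484,279) and (407,297), and the stand at about (213,250) with two sticks. In the side view the stand rises away from the robot.

```bash
python3 - <<'E'
from h import *
np.set_printoptions(precision=4,suppress=True)
print('knob tri',tri([('top0.png',438,250),('side0.png',346,332)]), px2z('top0.png',438,250,.07))
for u,v in [(388,224),(465,208),(484,279),(407,297)]: print(px2z('top0.png',u,v,.045)[:2])
print('rack', px2z('top0.png',212,250,.08)[:2])
for n,p in dict(aHlow=(236,273),aBtop=(215,221),bHtop=(188,231),bBlow=(209,283)).items():
    print(n,[px2z('top0.png',*p,z)[:2] for z in (.04,.12)])
print('aside',px2z('top0.png',330,315,.0),'hone',px2z('top0.png',300,238,.0),'brush',px2z('top0.png',353,217,.0),'jar',px2z('top0.png',523,278,.08))
a=cv2.imread('pics/top0.png')[190:310,150:270]; b=cv2.imread('pics/side0.png')[140:240,220:320]
cv2.imwrite('pics/crop0.png',np.hstack([cv2.resize(a,(400,400),interpolation=2),cv2.resize(b,(400,400),interpolation=2)]))
E
```

```text
knob tri [ 0.5607 -0.2674  0.0685] [ 0.5611 -0.2672  0.07  ]
[ 0.6253 -0.156 ]
[ 0.6651 -0.3386]
[ 0.4973 -0.377 ]
[ 0.4542 -0.1982]
rack [0.5557 0.2511]
aHlow [array([0.5067, 0.201 ]), array([0.5003, 0.1872])]
aBtop [array([0.6305, 0.2555]), array([0.6161, 0.2383])]
bHtop [array([0.6058, 0.3191]), array([0.593 , 0.2978])]
bBlow [array([0.4827, 0.2637]), array([0.4778, 0.2459])]
aside [ 0.4115 -0.0206  0.    ] hone [0.5969 0.054  0.    ] brush [ 0.65   -0.0755  0.    ] jar [ 0.4978 -0.4545  0.08  ]
```

View pics/crop0.png

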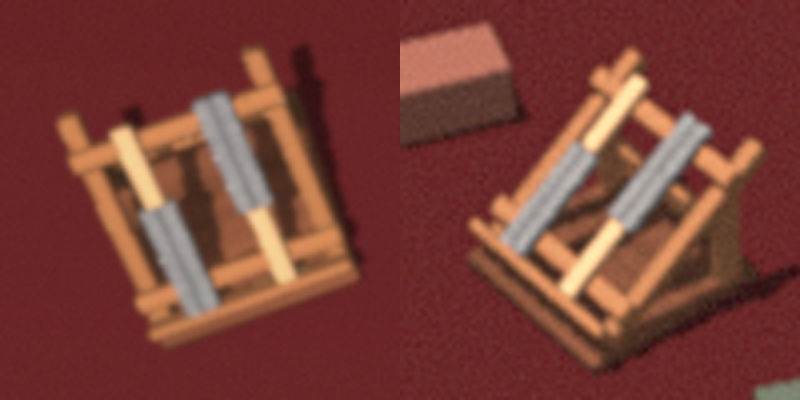

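```bash
cat >> h.py <<'E'
from scipy.spatial.transform import Rotation as Ro
def down(yaw):  # tool pointing down, tool x at yaw (deg)
    a=np.radians(yaw); x=np.array([np.cos(a),np.sin(a),0]); z=np.array([0,0,-1.]); return np.c_[x,np.cross(z,x),z]
def goal(p,R,s=None):
    s=s or r.sense(); R0=np.array(s['ee_rot']); d=np.array(p)-np.array(s['tcp_pos'])
    print('xyz',np.round(R0.T@d*1000,1),'ang',np.round(Ro.from_matrix(R0.T@R).as_rotvec(),4))
E
python3 -c "
from h import *
goal([.561,-.267,.2],down(-77))"
```

```text
xyz [610.1 742.6  48. ] ang [ 1.400e-03 -1.000e-03  1.091e+00]
```

>>> {"method": "move_arm", "body": {
  "series": [
    {"grip":1,"xyz":[610,743,48],"angular":[0,0,1.09]},
    {"grip":1,"xyz":[610,743,48],"angular":[0,0,1.09]},
    {"grip":1,"xyz":[610,743,48],"angular":[0,0,1.09]},
    {"grip":1,"xyz":[610,743,48],"angular":[0,0,1.09]},
    {"grip":1,"xyz":[610,743,48],"angular":[0,0,1.09]},
    {"grip":1,"xyz":[610,743,48],"angular":[0,0,1.09]},
    {"grip":1,"xyz":[610,743,48],"angular":[0,0,1.09]},
    {"grip":1,"xyz":[610,743,48],"angular":[0,0,1.09]},
    {"grip":1,"xyz":[610,743,48],"angular":[0,0,1.09]},
    {"grip":1,"xyz":[610,743,48],"angular":[0,0,1.09]}
  ]
}}

```text
time_s: 1.15
tcp_pos: [0.3668, 0.1502, 0.2228]
ee_rot: [[0.227, -0.974, 0.001], [-0.974, -0.227, 0.001], [-0.0, -0.001, -1.0]]
wrist_force: [1.5, 1.0, 0.7]
gripper_width: 1.003
gripper_force: 0.0
```

```bash
python3 -c "
from h import *
goal([.561,-.267,.2],down(-77))"
```

```text
xyz [450.4 -94.5  22.6] ang [-0.0007  0.0004  0.002 ]
```

>>> {"method": "move_arm", "body": {
  "series": [
    {"grip":1,"xyz":[450,-94,22],"angular":[0,0,0]},
    {"grip":1,"xyz":[450,-94,22],"angular":[0,0,0]},
    {"grip":1,"xyz":[450,-94,22],"angular":[0,0,0]},
    {"grip":1,"xyz":[450,-94,22],"angular":[0,0,0]},
    {"grip":1,"xyz":[450,-94,22],"angular":[0,0,0]},
    {"grip":1,"xyz":[450,-94,22],"angular":[0,0,0]},
    {"grip":1,"xyz":[450,-94,22],"angular":[0,0,0]},
    {"grip":1,"xyz":[450,-94,22],"angular":[0,0,0]},
    {"grip":1,"xyz":[450,-94,22],"angular":[0,0,0]},
    {"grip":1,"xyz":[450,-94,22],"angular":[0,0,0]}
  ]
}}

```text
time_s: 2.15
tcp_pos: [0.5608, -0.269, 0.1988]
ee_rot: [[0.222, -0.975, -0.001], [-0.975, -0.222, -0.0], [0.0, 0.001, -1.0]]
wrist_force: [-0.8, -0.0, -0.2]
gripper_width: 1.003
gripper_force: 0.0
```

```bash
python3 -c "
from h import *
s,c=save('wrist','w1.png'); print(s['tcp_pos'],proj('w1.png',[.561,-.267,.08]))
goal([.561,-.267,.075],down(-77))"
```

```text
[ 0.56075818 -0.2690395   0.19883522] [316.89411579 246.17387409]
xyz [ -1.1  -1.1 123.8] ang [ 0.0018  0.0003 -0.0031]
```

View pics/w1.png

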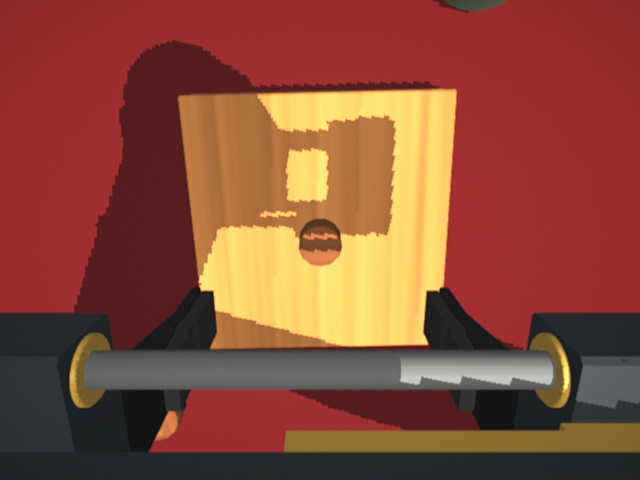

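```bash
python3 -c "
from h import *
print(px2z('w1.png',320.5,242,.072))
c=[px2z('w1.png',u,v,.045)[:2] for u,v in [(179,96),(456,89),(442,346),(206,349)]]
print(c,np.mean(c,0),[np.degrees(np.arctan2(*(c[j]-c[i])[::-1])) for i,j in ((0,1),(1,2),(2,3),(3,0))])"
```

```text
[ 0.55882414 -0.26767332  0.072     ]
[array([ 0.66688548, -0.33487285]), array([ 0.49536911, -0.37811982]), array([ 0.44755573, -0.19830249]), array([ 0.62340562, -0.15577381])] [ 0.55830398 -0.26676725] [np.float64(-165.84815303507855), np.float64(104.89038461903365), np.float64(13.595725712714989), np.float64(-76.35430117315896)]
```

>>> {"method": "move_arm", "body": {
  "series": [
    {"grip":1,"xyz":[-2,1,40],"angular":[0,0,-0.01]},
    {"grip":1,"xyz":[-2,1,80],"angular":[0,0,-0.01]},
    {"grip":1,"xyz":[-2,1,110],"angular":[0,0,-0.01]},
    {"grip":1,"xyz":[-2,1,123],"angular":[0,0,-0.01]},
    {"grip":1,"xyz":[-2,1,123.5],"angular":[0,0,-0.01]},
    {"grip":0.2,"xyz":[-2,1,123.5],"angular":[0,0,-0.01]},
    {"grip":0.2,"xyz":[-2,1,123.5],"angular":[0,0,-0.01]},
    {"grip":0.2,"xyz":[-2,1,123.5],"angular":[0,0,-0.01]},
    {"grip":0.2,"xyz":[-2,1,123.5],"angular":[0,0,-0.01]},
    {"grip":0.2,"xyz":[-2,1,123.5],"angular":[0,0,-0.01]}
  ]
}}

```text
time_s: 3.2
tcp_pos: [0.5587, -0.2633, 0.0778]
ee_rot: [[0.236, -0.972, 0.001], [-0.972, -0.236, -0.0], [0.0, -0.001, -1.0]]
wrist_force: [0.1, -0.9, -0.2]
gripper_width: 0.631
gripper_force: 0.0
```

>>> {"method": "move_arm", "body": {
  "series": [
    {"grip":0.45,"xyz":[3,0,2],"angular":[0,0,0]},
    {"grip":0.2,"xyz":[3,0,2],"angular":[0,0,0]},
    {"grip":0.2,"xyz":[3,0,2],"angular":[0,0,0]},
    {"grip":0.2,"xyz":[3,0,2],"angular":[0,0,0]},
    {"grip":0.2,"xyz":[3,0,2],"angular":[0,0,0]},
    {"grip":0.2,"xyz":[3,0,2],"angular":[0,0,0]},
    {"grip":0.2,"xyz":[3,0,2],"angular":[0,0,0]}
  ]
}}

```text
time_s: 3.9
tcp_pos: [0.559, -0.2661, 0.075]
ee_rot: [[0.236, -0.972, -0.0], [-0.972, -0.236, 0.0], [-0.0, 0.0, -1.0]]
wrist_force: [-0.2, -0.7, -1.9]
gripper_width: 0.311
gripper_force: 30.0
```

>>> {"method": "move_arm", "body": {
  "series": [
    {"grip":0.2,"xyz":[0,0,-8],"angular":[0,0,0]},
    {"grip":0.2,"xyz":[0,0,-20],"angular":[0,0,0]},
    {"grip":0.2,"xyz":[0,0,-35],"angular":[0,0,0]},
    {"grip":0.2,"xyz":[0,0,-50],"angular":[0,0,0]},
    {"grip":0.2,"xyz":[0,0,-70],"angular":[0,0,0]},
    {"grip":0.2,"xyz":[0,0,-85],"angular":[0,0,0]},
    {"grip":0.2,"xyz":[0,0,-90],"angular":[0,0,0]}
  ]
}}

```text
time_s: 4.6
tcp_pos: [0.5602, -0.2664, 0.1682]
ee_rot: [[0.236, -0.972, 0.005], [-0.972, -0.236, -0.001], [0.002, -0.004, -1.0]]
wrist_force: [0.2, 0.0, -3.0]
gripper_width: 0.307
gripper_force: 30.0
```

```bash
python3 -c "
from h import *
print(r.sense()['gripper_width'])
goal([.42,0,.165],down(-76.4))"
```

```text
0.3072409079717073
xyz [-292.    73.3    2.2] ang [-0.0043 -0.0024  0.001 ]
```

>>> {"method": "move_arm", "body": {
  "series": [
    {"grip":0.2,"xyz":[-20,5,0],"angular":[0,0,0]},
    {"grip":0.2,"xyz":[-60,15,0],"angular":[0,0,0]},
    {"grip":0.2,"xyz":[-105,26,0],"angular":[0,0,0]},
    {"grip":0.2,"xyz":[-150,38,0],"angular":[0,0,0]},
    {"grip":0.2,"xyz":[-195,49,0],"angular":[0,0,0]},
    {"grip":0.2,"xyz":[-235,59,0],"angular":[0,0,0]},
    {"grip":0.2,"xyz":[-270,68,0],"angular":[0,0,0]},
    {"grip":0.2,"xyz":[-288,72,0],"angular":[0,0,0]},
    {"grip":0.2,"xyz":[-292,73,0],"angular":[0,0,0]},
    {"grip":0.2,"xyz":[-292,73,0],"angular":[0,0,0]}
  ]
}}

```text
time_s: 5.6
tcp_pos: [0.4192, 0.0008, 0.1654]
ee_rot: [[0.237, -0.971, 0.001], [-0.971, -0.237, 0.0], [-0.0, -0.001, -1.0]]
wrist_force: [-0.5, -0.3, -2.6]
gripper_width: 0.312
gripper_force: 30.0
```

```bash
python3 -c "
from h import *
save('top','t2.png'); c=load('t2.png')[1]
a=c['img'][170:320,270:510,::-1]; cv2.imwrite('pics/t2c.png',cv2.resize(a,None,fx=3.3,fy=3.3,interpolation=2))
goal([.42,0,.065],down(-76.4))"
```

```text
xyz [  0.4  -0.3 100.3] ang [-0.0004 -0.0001  0.0011]
```

View pics/t2c.png

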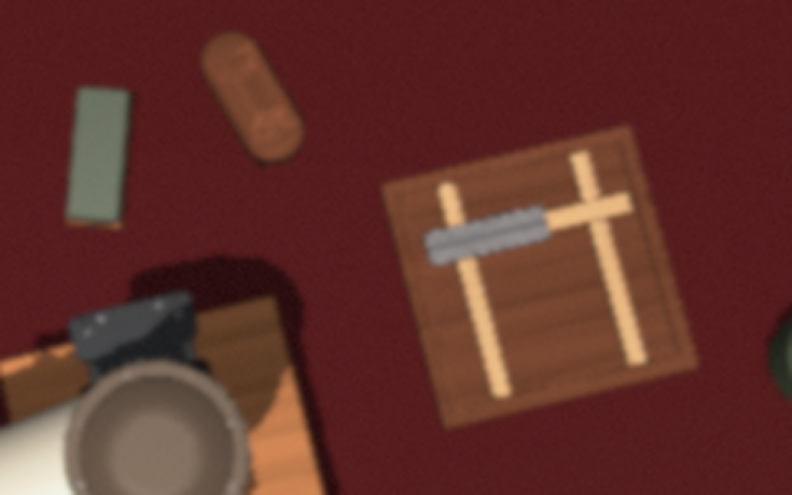

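The crop shows the open case. Stick c lies near the far side with its centre at about (530,228), handle on the right (world −y), so the case's +x points to yaw ≈ 104°. Next I lower the lid.

>>> {"method": "move_arm", "body": {
  "series": [
    {"grip":0.2,"xyz":[0,0,20],"angular":[0,0,0]},
    {"grip":0.2,"xyz":[0,0,45],"angular":[0,0,0]},
    {"grip":0.2,"xyz":[0,0,70],"angular":[0,0,0]},
    {"grip":0.2,"xyz":[0,0,88],"angular":[0,0,0]},
    {"grip":0.2,"xyz":[0,0,96],"angular":[0,0,0]},
    {"grip":0.2,"xyz":[0,0,99],"angular":[0,0,0]},
    {"grip":0.2,"xyz":[0,0,101],"angular":[0,0,0]},
    {"grip":0.2,"xyz":[0,0,101.5],"angular":[0,0,0]},
    {"grip":0.2,"xyz":[0,0,101.5],"angular":[0,0,0]}
  ]
}}

```text
time_s: 6.55
tcp_pos: [0.4198, 0.0006, 0.0642]
ee_rot: [[0.236, -0.972, 0.001], [-0.972, -0.236, 0.001], [-0.0, -0.002, -1.0]]
wrist_force: [-0.7, 0.5, -2.6]
gripper_width: 0.308
gripper_force: 30.0
```

```bash
python3 - <<'E'
from h import *
np.set_printoptions(precision=4,suppress=True)
f=lambda u,v,z: px2z('t2.png',270+u/3.3,170+v/3.3,z)[:2]
B=np.array([f(*p,.012) for p in [(381,184),(630,125),(697,365),(445,430)]])
print('board',B,B.mean(0),[np.linalg.norm(B[i]-B[i-1]) for i in range(4)],[np.degrees(np.arctan2(*(B[i]-B[i-1])[::-1])) for i in range(4)])
R=np.array([f(*p,.022) for p in [(447,182),(502,398),(580,152),(637,366)]])
print('rests',R,R.mean(0))
S=np.array([f(*p,.03) for p in [(428,250),(632,203)]]);print('c',S,S.mean(0))
E
```

```text
board [[ 0.6267 -0.1535]
 [ 0.6722 -0.3372]
 [ 0.4959 -0.3798]
 [ 0.4477 -0.1978]] [ 0.5606 -0.2671] [np.float64(0.18443048261480785), np.float64(0.18923500660203463), np.float64(0.18135977262559932), np.float64(0.18834477114366815)] [np.float64(13.874860712204274), np.float64(-76.09652859331403), np.float64(-166.41479447175132), np.float64(104.83848825323729)]
rests [[ 0.6268 -0.2005]
 [ 0.4704 -0.2373]
 [ 0.6497 -0.2977]
 [ 0.4941 -0.3342]] [ 0.5603 -0.2674]
c [[ 0.5756 -0.1849]
 [ 0.611  -0.3324]] [ 0.5933 -0.2586]
```

>>> {"method": "move_arm", "body": {
  "series": [
    {"grip":0.2,"xyz":[0,0,0.7],"angular":[0,0,0]},
    {"grip":0.2,"xyz":[0,0,1.4],"angular":[0,0,0]},
    {"grip":0.2,"xyz":[0,0,1.4],"angular":[0,0,0]}
  ]
}}

```text
time_s: 6.85
tcp_pos: [0.4198, 0.0006, 0.0628]
ee_rot: [[0.236, -0.972, 0.001], [-0.972, -0.236, 0.0], [0.0, -0.001, -1.0]]
wrist_force: [-1.5, -0.4, 4.4]
gripper_width: 0.312
gripper_force: 30.0
```

>>> {"method": "move_arm", "body": {
  "series": [
    {"grip":0.8,"xyz":[0,0,0],"angular":[0,0,0]},
    {"grip":0.8,"xyz":[0,0,0],"angular":[0,0,0]},
    {"grip":0.8,"xyz":[0,0,0],"angular":[0,0,0]},
    {"grip":0.8,"xyz":[0,0,0],"angular":[0,0,0]},
    {"grip":0.8,"xyz":[0,0,-10],"angular":[0,0,0]},
    {"grip":0.8,"xyz":[0,0,-40],"angular":[0,0,0]},
    {"grip":0.8,"xyz":[0,0,-80],"angular":[0,0,0]},
    {"grip":0.8,"xyz":[0,0,-120],"angular":[0,0,0]},
    {"grip":0.8,"xyz":[0,0,-140],"angular":[0,0,0]}
  ]
}}

```text
time_s: 7.75
tcp_pos: [0.4207, 0.0007, 0.2056]
ee_rot: [[0.236, -0.972, 0.006], [-0.972, -0.236, 0.001], [-0.0, -0.006, -1.0]]
wrist_force: [0.7, 0.4, -0.5]
gripper_width: 0.804
gripper_force: 0.0
```

```bash
cat >> h.py <<'E'
def slope(yaw,sgn): # tool perpendicular to stand; tool x = sgn*upslope
    a=np.radians(yaw); t=np.radians(35); c,s=np.cos(t),np.sin(t)
    up=np.array([c*np.cos(a),c*np.sin(a),s]); n=np.array([-s*np.cos(a),-s*np.sin(a),c])
    return np.c_[sgn*up,np.cross(-n,sgn*up),-n]
E
python3 - <<'E'
from h import *
R=slope(18,-1); p=np.array([.561,.2197,.08])+R[:,0]*.025
print(R, p-R[:,2]*.116); goal(p-R[:,2]*.116,R)
E
```

```text
[[-7.79059890e-01 -3.09016994e-01  5.45503607e-01]
 [-2.53131903e-01  9.51056516e-01  1.77244866e-01]
 [-5.73576436e-01  2.77555756e-17 -8.19152044e-01]] [0.47824508 0.1928113  0.16068223]
xyz [-173.  -101.1   45.6] ang [ 0.4509 -0.4868  1.4458]
```

>>> {"method": "move_arm", "body": {
  "series": [
    {"grip":0.8,"xyz":[-60,-30,0],"angular":[0.045,-0.049,0.145]},
    {"grip":0.8,"xyz":[-100,-60,0],"angular":[0.09,-0.097,0.289]},
    {"grip":0.8,"xyz":[-140,-85,10],"angular":[0.135,-0.146,0.434]},
    {"grip":0.8,"xyz":[-173,-101,20],"angular":[0.18,-0.195,0.578]},
    {"grip":0.8,"xyz":[-173,-101,25],"angular":[0.225,-0.243,0.723]},
    {"grip":0.8,"xyz":[-173,-101,30],"angular":[0.27,-0.292,0.867]},
    {"grip":0.8,"xyz":[-173,-101,35],"angular":[0.316,-0.341,1.012]},
    {"grip":0.8,"xyz":[-173,-101,40],"angular":[0.361,-0.389,1.157]},
    {"grip":0.8,"xyz":[-173,-101,43],"angular":[0.406,-0.438,1.301]},
    {"grip":0.8,"xyz":[-173,-101,46],"angular":[0.44,-0.475,1.41]}
  ]
}}

```text
time_s: 8.75
tcp_pos: [0.4818, 0.1882, 0.1763]
ee_rot: [[-0.715, -0.569, 0.405], [-0.539, 0.819, 0.199], [-0.445, -0.076, -0.892]]
wrist_force: [1.4, -1.5, 0.4]
gripper_width: 0.799
gripper_force: 0.0
```

>>> {"method": "move_arm", "body": {
  "series": [
    {"grip":0.8,"xyz":[0,0,0],"angular":[0.01,-0.01,0.036]},
    {"grip":0.8,"xyz":[0,0,0],"angular":[0.01,-0.01,0.036]}
  ]
}}

```text
time_s: 8.95
tcp_pos: [0.4829, 0.1875, 0.1798]
ee_rot: [[-0.73, -0.542, 0.415], [-0.511, 0.837, 0.195], [-0.453, -0.069, -0.889]]
wrist_force: [-0.2, 0.2, -0.4]
gripper_width: 0.805
gripper_force: 0.0
```

```bash
python3 - <<'E'
from h import *
np.set_printoptions(precision=4,suppress=True)
s,c=save('wrist','w3.png'); print(s['tcp_pos'],s['joints'])
R=slope(18,-1); p=np.array([.561,.2197,.08])+R[:,0]*.025
goal(p-R[:,2]*.116,R)
E
```

```text
[0.4829 0.1875 0.1798] [  38.1888    5.0284  -51.2067   40.1537   -9.2023 -132.6783]
xyz [ 9.7  8.2 16.1] ang [ 0.0757 -0.1287  0.259 ]
```

View pics/w3.png

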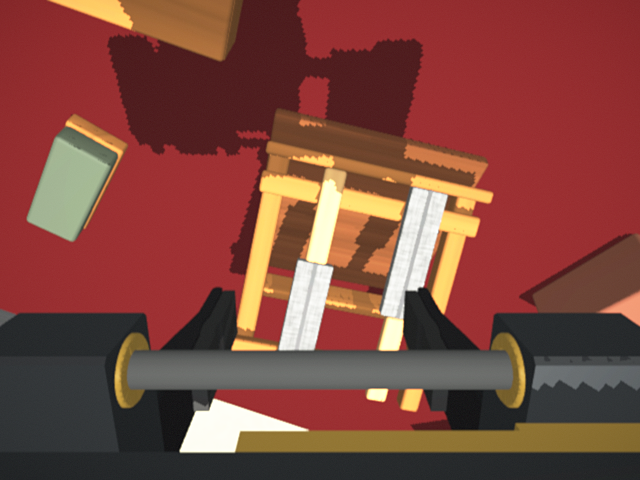

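The wrist view shows stick a in the middle (handle end at about (333,172)) and b on the right. Joint 5 is at its limit, so the full 35° tilt isn't reachable here. I'll fit the arm's geometry from the saved readings to choose a feasible tilt.

```bash
cat >> h.py <<'E'
from scipy.optimize import least_squares
def fitarm():
    D=[load(f)[0] for f in ('top0.png','w1.png','t2.png','w3.png')]
    def res(q):
        a,b,e,h,r0,L=q; o=[]
        for s in D:
            j=np.radians(s['joints']); w=np.array(s['tcp_pos'])-L*np.array(s['ee_rot'])[:,2]
            f=j[1]-j[2]; rr=r0+a*np.sin(j[1])+b*np.cos(f)+e*np.sin(f); z=h+a*np.cos(j[1])-b*np.sin(f)+e*np.cos(f)
            o+=[np.hypot(*w[:2])-rr,w[2]-z]
        return o
    return least_squares(res,[.4,.4,0,.3,0,.2])
def fore(p,R,q): # forearm pitch below horizontal, and angle between forearm and tool axis (=|j5|)
    a,b,e,h,r0,L=q; w=np.array(p)-L*R[:,2]; y=np.arctan2(w[1],w[0])
    g=least_squares(lambda v:[r0+a*np.sin(v[0])+b*np.cos(v[1])+e*np.sin(v[1])-np.hypot(*w[:2]),h+a*np.cos(v[0])-b*np.sin(v[1])+e*np.cos(v[1])-w[2]],[.2,.6])
    f=g.x[1]; d=np.array([np.cos(f)*np.cos(y),np.cos(f)*np.sin(y),-np.sin(f)])
    return np.degrees([g.x[0],g.x[0]-f,np.arccos(d@R[:,2])])
def slope2(yaw,sgn,tilt):
    return slope(yaw,sgn)@Ro.from_rotvec([0,-sgn*np.radians(35-tilt),0]).as_matrix()
E
python3 - <<'E'
from h import *
np.set_printoptions(precision=3,suppress=True)
g=fitarm(); print(g.x,np.abs(g.fun).max())
for t in (35,25,20,10,0):
    R=slope2(18,-1,t)
    for nm,p in dict(a=[.5415,.2134,.0657],b=[.5575,.287,.0943]).items():
        print(t,nm,R[:,2],*[fore(np.array(p)-R[:,2]*d,R,g.x) for d in (.016,.08)])
E
```

```text
[ 0.45   0.412 -0.103  0.551  0.119  0.478] 0.007878646289079971
35 a [ 0.546  0.177 -0.819] [ 44.182 -49.871  39.027] [ 30.393 -56.752  32.174]
35 b [ 0.546  0.177 -0.819] [ 34.261 -44.527  24.447] [ 20.038 -50.089  17.223]
25 a [ 0.402  0.131 -0.906] [ 30.887 -41.715   7.847] [ 16.169 -45.671   4.111]
25 b [ 0.402  0.131 -0.906] [ 26.488 -35.349   6.913] [ 13.632 -38.437  14.958]
20 a [ 0.325  0.106 -0.94 ] [ 28.455 -36.495   5.389] [ 15.223 -39.258  15.694]
20 b [ 0.325  0.106 -0.94 ] [ 25.692 -29.875  15.469] [ 14.228 -31.928  24.721]
10 a [ 0.165  0.054 -0.985] [ 28.874 -24.791  26.369] [ 18.78  -25.599  35.654]
10 b [ 0.165  0.054 -0.985] [ 28.037 -17.82   34.357] [ 19.277 -18.076  42.858]
0 a [-0.  0. -1.] [ 33.585 -11.951  44.463] [ 26.129 -11.09   52.78 ]
0 b [-0.  0. -1.] [33.778 -4.636 51.587] [27.342 -3.241 59.417]
```

```bash
python3 - <<'E'
from h import *
np.set_printoptions(precision=4,suppress=True)
n=-slope(18,-1)[:,2]
def pl(u,v,yaw=18):
    n=-slope(yaw,-1)[:,2]; P=np.array([.55,.25,.08])+.004*n
    K,R,o=cam(*load('w3.png')); d=R@np.linalg.solve(K,[u,v,1.]); return o+d*((P-o)@n)/(d@n)-.004*n
a0,a1,b0,b1=[pl(*q) for q in [(334,170),(314,263),(429,189),(392,318)]]
for x,y in ((a0,a1),(b0,b1)): print(x,y,np.linalg.norm(y-x),np.degrees(np.arctan2(*(y-x)[1::-1])))
for f,u,v in [('top0.png',150+289/400*120,190+282/400*120),('side0.png',220+168/4,140+293/4)]: print(f,proj(f,a0),u,v)
print('amid',a0+(a1-a0)/62*75*np.linalg.norm(1)*1, 'tri a0',tri([('w3.png',334,170),('top0.png',236.7,274.6)]),tri([('w3.png',334,170),('side0.png',262,213)]))
E
```

```text
[0.503  0.1992 0.0377] [0.5496 0.2171 0.0726] 0.06088409671650221 21.050101156849173
[0.4808 0.258  0.0356] [0.5501 0.2815 0.0869] 0.08937226327136898 18.715954403007455
top0.png [236.8746 274.676 ] 236.7 274.6
side0.png [261.1906 213.3163] 262.0 213.25
amid [0.5593 0.2209 0.0799] tri a0 [0.5032 0.1998 0.0371] [0.5052 0.2011 0.0354]
```

```bash
python3 - <<'E'
from h import *
R=slope2(19.5,-1,12); p=np.array([.5416,.2129,.0664]); print(R[:,2]); goal(p-.1*R[:,2],R)
E
```

```text
[ 0.19598619  0.06940235 -0.9781476 ]
xyz [-30.5  -4.8  33.7] ang [0.0137 0.2697 0.2448]
```

>>> {"method": "move_arm", "body": {
  "series": [
    {"grip":0.6,"xyz":[-10,-2,0],"angular":[0.005,0.09,0.08]},
    {"grip":0.6,"xyz":[-20,-4,10],"angular":[0.01,0.18,0.16]},
    {"grip":0.6,"xyz":[-30,-5,25],"angular":[0.0137,0.27,0.245]},
    {"grip":0.6,"xyz":[-30.5,-4.8,33.7],"angular":[0.0137,0.2697,0.2448]},
    {"grip":0.6,"xyz":[-30.5,-4.8,33.7],"angular":[0.0137,0.2697,0.2448]},
    {"grip":0.6,"xyz":[-30.5,-4.8,33.7],"angular":[0.0137,0.2697,0.2448]}
  ]
}}

```text
time_s: 9.6
tcp_pos: [0.5211, 0.2056, 0.1632]
ee_rot: [[-0.922, -0.334, 0.194], [-0.327, 0.943, 0.069], [-0.206, -0.0, -0.979]]
wrist_force: [-0.5, 0.5, -0.3]
gripper_width: 0.602
gripper_force: 0.0
```

```bash
python3 - <<'E'
from h import *
R=slope2(19.5,-1,12); p=np.array([.5416,.2129,.0664]); print(r.sense()['joints']); goal(p-.1*R[:,2],R); goal(p-.018*R[:,2],R)
E
```

```text
[  40.18994451   15.32229765  -26.47862336    6.92403364  -37.2683393
 -115.78037918]
xyz [-1.2  0.  -0.8] ang [-0.0003 -0.002   0.0004]
xyz [-1.3  0.  81.2] ang [-0.0003 -0.002   0.0004]
```

>>> {"method": "move_arm", "body": {
  "series": [
    {"grip":0.36,"xyz":[-1.3,0,20],"angular":[0,0,0]},
    {"grip":0.36,"xyz":[-1.3,0,35],"angular":[0,0,0]},
    {"grip":0.36,"xyz":[-1.3,0,45],"angular":[0,0,0]},
    {"grip":0.36,"xyz":[-1.3,0,45],"angular":[0,0,0]}
  ]
}}

```text
time_s: 10.0
tcp_pos: [0.5309, 0.2088, 0.1195]
ee_rot: [[-0.923, -0.334, 0.194], [-0.327, 0.943, 0.068], [-0.205, -0.001, -0.979]]
wrist_force: [0.6, 0.0, 0.5]
gripper_width: 0.387
gripper_force: 0.0
```

```bash
python3 - <<'E'
from h import *
save('wrist','w4.png'); p=np.array([.5416,.2129,.0664]); R=slope2(19.5,-1,12); goal(p-.018*R[:,2],R)
print(proj('w4.png',p),r.sense()['gripper_width'])
E
```

```text
xyz [ 0.7  0.  37.1] ang [-0.0001 -0.0007  0.    ]
[320.57125431 286.58869871] 0.3695544856840118
```

View pics/w4.png

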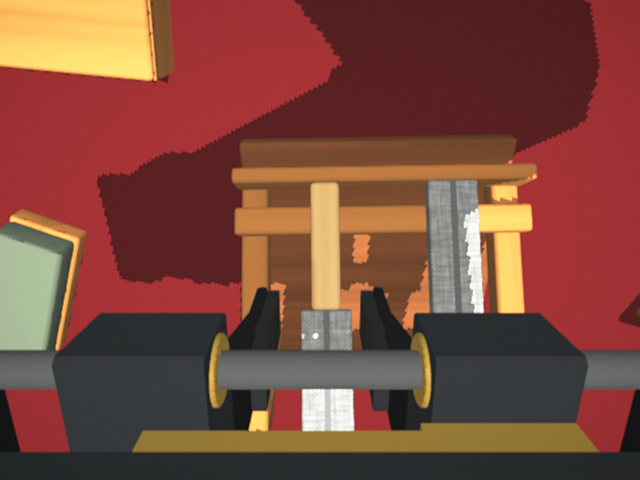

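>>> {"method": "move_arm", "body": {
  "series": [
    {"grip":0.32,"xyz":[0.7,2,12],"angular":[0,0,0]},
    {"grip":0.32,"xyz":[0.7,2,24],"angular":[0,0,0]},
    {"grip":0.32,"xyz":[0.7,2,33],"angular":[0,0,0]},
    {"grip":0.32,"xyz":[0.7,2,37],"angular":[0,0,0]},
    {"grip":0.32,"xyz":[0.7,2,37],"angular":[0,0,0]},
    {"grip":0,"xyz":[0.7,2,37],"angular":[0,0,0]},
    {"grip":0,"xyz":[0.7,2,37],"angular":[0,0,0]},
    {"grip":0,"xyz":[0.7,2,37],"angular":[0,0,0]},
    {"grip":0,"xyz":[0.7,2,37],"angular":[0,0,0]}
  ]
}}

```text
time_s: 10.95
tcp_pos: [0.5382, 0.2143, 0.0846]
ee_rot: [[-0.922, -0.333, 0.197], [-0.326, 0.943, 0.07], [-0.209, 0.001, -0.978]]
wrist_force: [-0.7, 0.5, 1.6]
gripper_width: 0.156
gripper_force: 30.0
```

```bash
cat >> h.py <<'E'
def held(tcp,R,mid,sg,yaw=19.5): # tool pose in the stick frame; sg=+1 blade upslope
    S=slope(yaw,1); up=S[:,0]; n=-S[:,2]; x=sg*up; M=np.c_[x,np.cross(n,x),n]
    d=M.T@(np.array(tcp)-mid); d[1]=0; Q=M.T@np.array(R); return d,Q
C=np.array([.5605,-.267,0]); CY=104.
def place(d,Q,x,y,z):
    a=np.radians(CY); X=np.array([np.cos(a),np.sin(a),0]); Y=np.array([-X[1],X[0],0]); M=np.c_[X,Y,[0,0,1.]]
    return C+M@(np.array([x,y,z])+d), M@Q
E
python3 - <<'E'
from h import *
import pickle
s=r.sense(); up=slope(19.5,1)[:,0]; mid=np.array([.503,.1992,.0377])+.075*up
d,Q=held(s['tcp_pos'],s['ee_rot'],mid,1); pickle.dump((d,Q),open('a.pkl','wb'))
print(d,Q); p,R=place(d,Q,0,4e-3,.12); print(p,R)
s['tcp_pos']=np.array(s['tcp_pos'])-.1*np.array(s['ee_rot'])[:,2]
goal(p,R,s)
E
```

```text
[-0.01677684  0.          0.01649949] [[-9.20804356e-01  6.74994794e-04 -3.90024207e-01]
 [ 5.19765303e-04  9.99999738e-01  5.03539160e-04]
 [ 3.90024445e-01  2.60940002e-04 -9.20804466e-01]]
[ 0.5606775  -0.28424618  0.13649949] [[ 2.22258409e-01 -9.70458768e-01  9.38668135e-02]
 [-8.93578274e-01 -2.41266888e-01 -3.78560638e-01]
 [ 3.90024445e-01  2.60940002e-04 -9.20804466e-01]]
xyz [ 131.  -477.4   18.7] ang [ 0.1423  0.4954 -1.4873]
```

>>> {"method": "move_arm", "body": {
  "series": [
    {"grip":0,"xyz":[0,0,-10],"angular":[0,0,0]},
    {"grip":0,"xyz":[0,0,-30],"angular":[0,0,0]},
    {"grip":0,"xyz":[0,0,-60],"angular":[0,0,0]},
    {"grip":0,"xyz":[0,0,-85],"angular":[0,0,0]},
    {"grip":0,"xyz":[0,0,-100],"angular":[0,0,0]}
  ]
}}

```text
time_s: 11.45
tcp_pos: [0.5189, 0.2077, 0.1853]
ee_rot: [[-0.921, -0.334, 0.199], [-0.326, 0.943, 0.072], [-0.212, 0.002, -0.977]]
wrist_force: [0.5, -0.1, -0.1]
gripper_width: 0.154
gripper_force: 30.0
```

>>> {"method": "move_arm", "body": {
  "series": [
    {"grip":0,"xyz":[13,-45,0],"angular":[0.0142,0.0495,-0.149]},
    {"grip":0,"xyz":[26,-90,0],"angular":[0.0285,0.099,-0.297]},
    {"grip":0,"xyz":[39,-138,0],"angular":[0.0427,0.149,-0.446]},
    {"grip":0,"xyz":[52,-186,2],"angular":[0.057,0.198,-0.595]},
    {"grip":0,"xyz":[65,-234,5],"angular":[0.071,0.248,-0.744]},
    {"grip":0,"xyz":[78,-282,8],"angular":[0.085,0.297,-0.892]},
    {"grip":0,"xyz":[91,-330,11],"angular":[0.1,0.347,-1.041]},
    {"grip":0,"xyz":[104,-378,14],"angular":[0.114,0.396,-1.19]},
    {"grip":0,"xyz":[117,-426,17],"angular":[0.128,0.446,-1.338]},
    {"grip":0,"xyz":[130,-470,18],"angular":[0.142,0.49,-1.46]}
  ]
}}

```text
time_s: 12.45
tcp_pos: [0.5597, -0.2788, 0.1379]
ee_rot: [[0.144, -0.986, 0.082], [-0.919, -0.164, -0.358], [0.367, -0.024, -0.93]]
wrist_force: [0.4, -0.9, -0.3]
gripper_width: 0.155
gripper_force: 30.0
```

```bash
python3 - <<'E'
from h import *
import pickle
d,Q=pickle.load(open('a.pkl','rb')); p,R=place(d,Q,0,4e-3,.1); goal(p,R); print(r.sense()['joints'])
E
```

```text
xyz [-2.7  0.4 21.9] ang [ 0.0077  0.0239 -0.0819]
[ -5.2940826   23.08327451 -30.18882989  36.96153139 -35.52005508
 -15.7286207 ]
```

>>> {"method": "move_arm", "body": {
  "series": [
    {"grip":0,"xyz":[-2.7,0.4,10],"angular":[0.0077,0.0239,-0.0819]},
    {"grip":0,"xyz":[-2.7,0.4,21.9],"angular":[0.0077,0.0239,-0.0819]},
    {"grip":0,"xyz":[-2.7,0.4,21.9],"angular":[0.0077,0.0239,-0.0819]},
    {"grip":0,"xyz":[-2.7,0.4,21.9],"angular":[0.0077,0.0239,-0.0819]}
  ]
}}

```text
time_s: 12.85
tcp_pos: [0.5602, -0.2825, 0.1166]
ee_rot: [[0.216, -0.972, 0.093], [-0.896, -0.235, -0.377], [0.388, -0.001, -0.922]]
wrist_force: [1.8, 0.2, 0.2]
gripper_width: 0.154
gripper_force: 30.0
```

```bash
python3 - <<'E'
from h import *
import pickle
s,c=save('wrist','w5.png'); s2,t=save('side','s5.png'); i=t['img'][:,:,::-1]
x=c['img'][:,:,::-1]; cv2.imwrite('pics/c5.png',np.hstack([cv2.resize(x,(480,360)),cv2.resize(i[240:420,250:410],(320,360),interpolation=2)]))
d,Q=pickle.load(open('a.pkl','rb')); p,R=place(d,Q,0,4e-3,.1); goal(p,R)
M=R@Q.T; mid=p-M@d
for X in (-75,75): q=mid+M@[X/1e3,0,.004]; print(X,q,proj('w5.png',q)*.75,(proj('s5.png',q)-[250,240])*2+[480,0])
E
```

```text
xyz [1.7 0.7 1.4] ang [-0.0005  0.0015 -0.0058]
-75 [ 0.57476296 -0.34073987  0.104     ] [237.08975218 140.45478072] [712.74148946 214.33090375]
75 [ 0.53847467 -0.19519551  0.104     ] [239.04194585 440.93548365] [630.96224542 122.02420192]
```

View pics/c5.png

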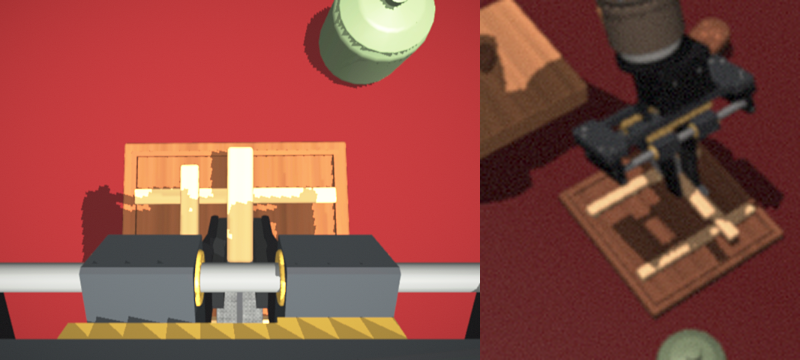

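```bash
python3 - <<'E'
from h import *
q=lambda p:(proj('s5.png',p)-[250,240])*2+[480,0]
print('c end',q([.611,-.3324,.03]),'c junction',q([.5933+.013*.242,-.2586-.013*.97,.03]))
for z in (.104,.09,.08,.07): print(z,q([.5748,-.3407,z]),proj('w5.png',[.5748,-.3407,z])*.75)
i=load('s5.png')[1]['img'][:,:,::-1][300:400,290:390]; w=load('w5.png')[1]['img'][:,:,::-1][170:370,220:420]
cv2.imwrite('pics/c5b.png',np.hstack([cv2.resize(i,(400,400),interpolation=2),cv2.resize(w,(400,400),interpolation=2)]))
E
```

```text
c end [735.22986221 235.88263897] c junction [701.2614354  196.82921737]
0.104 [712.75808796 214.29076575] [237.00500263 140.51001817]
0.09 [711.94046699 221.62283076] [237.25871947 145.71443447]
0.08 [711.36436082 226.78909728] [237.41795316 148.98074662]
0.07 [710.7947196 231.897389 ] [237.56185879 151.93263916]
```

View pics/c5b.png

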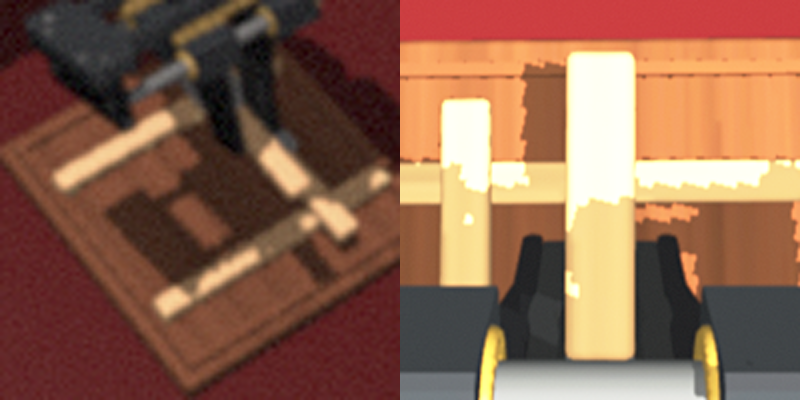

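```bash
python3 - <<'E'
from h import *
import pickle
d,Q=pickle.load(open('a.pkl','rb'))
for z in (.05,.032,.026): p,R=place(d,Q,-.002,4e-3,z); goal(p,R)
E
```

```text
xyz [-15.9   0.8  48.2] ang [-0.0005  0.0015 -0.0058]
xyz [-22.9   0.8  64.8] ang [-0.0005  0.0015 -0.0058]
xyz [-25.2   0.8  70.3] ang [-0.0005  0.0015 -0.0058]
```

>>> {"method": "move_arm", "body": {
  "series": [
    {"grip":0,"xyz":[-5,0.8,16],"angular":[0,0.0015,-0.0058]},
    {"grip":0,"xyz":[-10.5,0.8,34],"angular":[0,0.0015,-0.0058]},
    {"grip":0,"xyz":[-15.9,0.8,48.2],"angular":[0,0.0015,-0.0058]},
    {"grip":0,"xyz":[-20,0.8,58],"angular":[0,0.0015,-0.0058]},
    {"grip":0,"xyz":[-22.9,0.8,64.8],"angular":[0,0.0015,-0.0058]},
    {"grip":0,"xyz":[-24,0.8,67.5],"angular":[0,0.0015,-0.0058]},
    {"grip":0,"xyz":[-24,0.8,67.5],"angular":[0,0.0015,-0.0058]}
  ]
}}

```text
time_s: 13.65
tcp_pos: [0.5606, -0.2864, 0.0447]
ee_rot: [[0.223, -0.97, 0.093], [-0.894, -0.241, -0.378], [0.39, 0.001, -0.921]]
wrist_force: [0.5, -0.5, -0.2]
gripper_width: 0.156
gripper_force: 30.0
```

>>> {"method": "move_arm", "body": {
  "series": [
    {"grip":0,"xyz":[-0.4,0,0.9],"angular":[0,0,0]},
    {"grip":0,"xyz":[-0.8,0,1.8],"angular":[0,0,0]},
    {"grip":0,"xyz":[-0.8,0,1.8],"angular":[0,0,0]}
  ]
}}

```text
time_s: 13.95
tcp_pos: [0.561, -0.2863, 0.0438]
ee_rot: [[0.222, -0.97, 0.095], [-0.893, -0.242, -0.379], [0.391, -0.0, -0.921]]
wrist_force: [-2.0, 1.4, 5.3]
gripper_width: 0.157
gripper_force: 30.0
```

>>> {"method": "move_arm", "body": {
  "series": [
    {"grip":0.31,"xyz":[0,0,0],"angular":[0,0,0]},
    {"grip":0.31,"xyz":[0,0,0],"angular":[0,0,0]},
    {"grip":0.31,"xyz":[0,0,0],"angular":[0,0,0]},
    {"grip":0.31,"xyz":[0,0,0],"angular":[0,0,0]},
    {"grip":0.31,"xyz":[4,0,-9],"angular":[0,0,0]},
    {"grip":0.31,"xyz":[12,0,-28],"angular":[0,0,0]},
    {"grip":0.31,"xyz":[27,0,-65],"angular":[0,0,0]},
    {"grip":0.31,"xyz":[47,0,-110],"angular":[0,0,0]},
    {"grip":0.31,"xyz":[59,0,-138],"angular":[0,0,0]}
  ]
}}

```text
time_s: 14.85
tcp_pos: [0.5622, -0.2862, 0.1958]
ee_rot: [[0.222, -0.97, 0.097], [-0.894, -0.242, -0.377], [0.39, -0.003, -0.921]]
wrist_force: [0.9, -0.6, -0.1]
gripper_width: 0.311
gripper_force: 0.0
```

```bash
python3 - <<'E'
from h import *
save('wrist','w6.png'); save('top','t6.png')
R=slope2(19.,1,12); p=np.array([.558,.2845,.093]); print(R[:,2],fore(p-.018*R[:,2],R,fitarm().x)); goal(p-.1*R[:,2],R)
w=load('w6.png')[1]['img'][:,:,::-1]; t=load('t6.png')[1]['img'][:,:,::-1][200:305,380:490]
cv2.imwrite('pics/c6.png',np.hstack([cv2.resize(w,(400,300)),cv2.resize(t,(400,382),interpolation=2)[:300]]))
E
```

```text
[ 0.19658437  0.06768943 -0.9781476 ] [ 27.04085872 -20.54448335  30.63549565]
xyz [-512.6 -111.9 -209.8] ang [ 0.4945 -0.155  -1.5843]
```

View pics/c6.png

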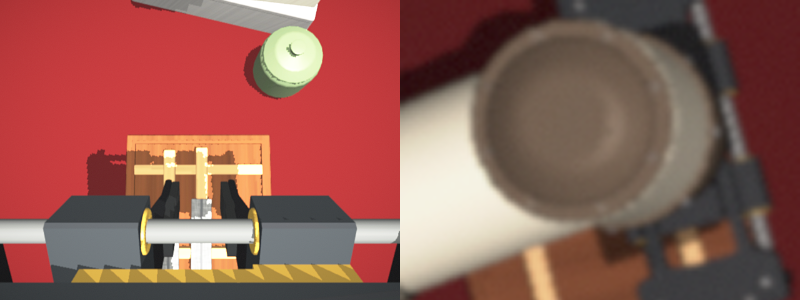

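Stick a lies beside c, parallel to it, with the handle ends level. My picture allowance is used up, so from here I check with image code only.

>>> {"method": "move_arm", "body": {
  "series": [
    {"grip":0.36,"xyz":[-41,-9,-17],"angular":[0.0396,-0.0124,-0.127]},
    {"grip":0.36,"xyz":[-82,-18,-34],"angular":[0.079,-0.025,-0.254]},
    {"grip":0.36,"xyz":[-123,-27,-50],"angular":[0.119,-0.037,-0.38]},
    {"grip":0.36,"xyz":[-164,-36,-67],"angular":[0.158,-0.05,-0.507]},
    {"grip":0.36,"xyz":[-205,-45,-84],"angular":[0.198,-0.062,-0.634]},
    {"grip":0.36,"xyz":[-246,-54,-101],"angular":[0.238,-0.075,-0.76]},
    {"grip":0.36,"xyz":[-287,-63,-117],"angular":[0.277,-0.087,-0.887]},
    {"grip":0.36,"xyz":[-328,-72,-134],"angular":[0.317,-0.1,-1.014]},
    {"grip":0.36,"xyz":[-369,-81,-151],"angular":[0.356,-0.112,-1.14]},
    {"grip":0.36,"xyz":[-410,-90,-168],"angular":[0.396,-0.124,-1.267]}
  ]
}}

```text
time_s: 15.95
tcp_pos: [0.5401, 0.166, 0.1864]
ee_rot: [[0.973, 0.004, 0.23], [0.01, -1.0, -0.023], [0.229, 0.024, -0.973]]
wrist_force: [0.0, -0.0, -0.1]
gripper_width: 0.357
gripper_force: 0.0
```

```bash
python3 - <<'E'
from h import *
R=slope2(19.,1,12); p=np.array([.558,.2866,.0934]); goal(p-.08*R[:,2],R); print(r.sense()['joints'])
E
```

```text
xyz [  -0.2 -115.5   12.2] ang [ 0.0951 -0.018  -0.3143]
[ 37.7540246   14.14893204 -27.05487741  14.30758324 -39.90272916
  42.35793552]
```

>>> {"method": "move_arm", "body": {
  "series": [
    {"grip":0.36,"xyz":[0,-40,0],"angular":[0.035,-0.007,-0.11]},
    {"grip":0.36,"xyz":[0,-80,0],"angular":[0.065,-0.012,-0.22]},
    {"grip":0.36,"xyz":[0,-115.5,5],"angular":[0.0951,-0.018,-0.3143]},
    {"grip":0.36,"xyz":[0,-115.5,12.2],"angular":[0.0951,-0.018,-0.3143]},
    {"grip":0.36,"xyz":[0,-115.5,12.2],"angular":[0.0951,-0.018,-0.3143]},
    {"grip":0.36,"xyz":[0,-115.5,12.2],"angular":[0.0951,-0.018,-0.3143]}
  ]
}}

```text
time_s: 16.55
tcp_pos: [0.5435, 0.2785, 0.1717]
ee_rot: [[0.927, 0.319, 0.197], [0.313, -0.948, 0.065], [0.208, 0.001, -0.978]]
wrist_force: [-0.2, -0.0, 0.2]
gripper_width: 0.36
gripper_force: 0.0
```

```bash
python3 - <<'E'
from h import *
np.set_printoptions(precision=4,suppress=True)
R=slope2(19.,1,12); p=np.array([.558,.2866,.0934]); goal(p-.018*R[:,2],R)
s,c=save('wrist','w7.png'); up=slope(19.,1)[:,0]; n=-slope(19.,1)[:,2]; im=c['img'].astype(int)
for t in (-10,-5,0,10,20,30,40,48,52): print(t,proj('w7.png',p+up*t/1e3+.004*n))
for v in range(130,300,12):
    print(v,' '.join('%d,%d,%d'%tuple(im[v,u]) for u in range(272,380,9)))
E
```

```text
xyz [-0.3 -3.1 62. ] ang [ 0.0027  0.0001 -0.0063]
-10 [313.6493 282.2005]
-5 [313.5171 275.7001]
0 [313.3812 269.0154]
10 [313.0974 255.0607]
20 [312.7966 240.2672]
30 [312.4772 224.5567]
40 [312.1373 207.8414]
48 [311.8493 193.6792]
52 [311.6996 186.3154]
130 189,56,59 189,56,59 156,50,52 144,44,47 189,56,60 190,57,60 190,58,60 188,56,58 190,57,59 188,55,58 189,57,59 189,57,59
142 190,57,61 194,60,61 105,36,38 104,37,39 189,56,60 189,56,58 188,56,59 189,55,58 189,58,59 189,55,58 190,58,60 189,58,60
154 190,58,62 179,54,56 103,35,36 105,37,39 189,55,59 190,57,59 191,59,61 189,57,61 190,58,61 189,57,60 191,58,60 190,57,61
166 191,58,60 125,40,43 104,36,37 102,36,38 188,57,60 190,57,60 189,57,61 103,35,38 105,38,40 184,56,58 184,56,59 184,55,58
178 243,153,91 138,86,55 137,85,55 140,88,56 140,86,55 141,86,57 139,85,56 139,84,55 139,86,56 137,84,55 137,86,55 136,84,52
190 224,143,78 237,160,85 243,163,87 255,255,216 255,255,212 255,255,226 226,144,77 243,169,90 243,169,91 242,168,88 243,169,89 244,172,90
202 255,230,122 255,231,123 255,229,119 255,255,222 255,255,214 255,255,222 255,22
[... 417 characters left out ...]
 129,81,52 129,81,53 128,78,53 126,78,51 125,78,52
250 129,80,53 129,80,54 130,80,51 227,181,118 227,183,120 232,188,122 135,82,54 133,82,54 133,82,53 134,83,53 135,84,55 135,85,55
262 138,85,55 136,85,54 136,86,54 205,161,104 228,183,120 233,191,122 134,82,53 135,83,54 133,82,54 132,82,52 140,87,57 140,85,56
274 122,78,49 131,80,54 130,78,51 188,147,94 227,183,119 232,188,122 128,83,59 133,83,55 133,83,55 133,83,56 133,82,55 135,83,54
286 108,73,44 146,91,58 131,106,93 149,151,147 140,142,140 158,158,156 158,160,155 141,84,50 142,86,56 139,86,54 140,87,55 138,82,56
298 44,45,44 72,50,41 140,85,53 149,150,146 146,147,141 151,153,146 154,155,150 145,85,53 145,88,58 145,88,57 45,46,46 41,42,41
```

>>> {"method": "move_arm", "body": {
  "series": [
    {"grip":0.32,"xyz":[-0.3,-4.8,18],"angular":[0.0027,0,-0.0063]},
    {"grip":0.32,"xyz":[-0.3,-4.8,34],"angular":[0.0027,0,-0.0063]},
    {"grip":0.32,"xyz":[-0.3,-4.8,47],"angular":[0.0027,0,-0.0063]},
    {"grip":0.32,"xyz":[-0.3,-4.8,56],"angular":[0.0027,0,-0.0063]},
    {"grip":0.32,"xyz":[-0.3,-4.8,62],"angular":[0.0027,0,-0.0063]},
    {"grip":0.32,"xyz":[-0.3,-4.8,62],"angular":[0.0027,0,-0.0063]},
    {"grip":0,"xyz":[-0.3,-4.8,62],"angular":[0.0027,0,-0.0063]},
    {"grip":0,"xyz":[-0.3,-4.8,62],"angular":[0.0027,0,-0.0063]},
    {"grip":0,"xyz":[-0.3,-4.8,62],"angular":[0.0027,0,-0.0063]},
    {"grip":0,"xyz":[-0.3,-4.8,62],"angular":[0.0027,0,-0.0063]}
  ]
}}

```text
time_s: 17.6
tcp_pos: [0.5548, 0.2887, 0.1129]
ee_rot: [[0.924, 0.327, 0.199], [0.319, -0.945, 0.071], [0.211, -0.002, -0.977]]
wrist_force: [-0.7, -1.3, 2.1]
gripper_width: 0.162
gripper_force: 29.8
```

```bash
python3 - <<'E'
from h import *
import pickle
s=r.sense(); mid=np.array([.5395,.278,.079])
d,Q=held(s['tcp_pos'],s['ee_rot'],mid,-1,19.3); pickle.dump((d,Q),open('b.pkl','wb'))
print(d,Q); p,R=place(d,Q,0,.043,.12); print(p,R)
s['tcp_pos']=np.array(s['tcp_pos'])-.1*np.array(s['ee_rot'])[:,2]
goal(p,R,s)
E
```

```text
[-0.03421851  0.          0.01743806] [[-9.21879383e-01  3.94340806e-03  3.87456904e-01]
 [ 3.87454007e-03  9.99992034e-01 -9.58862872e-04]
 [-3.87457599e-01  6.17261388e-04 -9.21887319e-01]]
[ 0.52705549 -0.31060472  0.13743806] [[ 2.19263358e-01 -9.71241994e-01 -9.28039282e-02]
 [-8.95432962e-01 -2.38093697e-01  3.76179748e-01]
 [-3.87457599e-01  6.17261388e-04 -9.21887319e-01]]
xyz [-211.9  557.2   28.1] ang [ 0.1537 -0.4606  1.6773]
```

>>> {"method": "move_arm", "body": {
  "series": [
    {"grip":0,"xyz":[0,0,-10],"angular":[0,0,0]},
    {"grip":0,"xyz":[0,0,-30],"angular":[0,0,0]},
    {"grip":0,"xyz":[0,0,-60],"angular":[0,0,0]},
    {"grip":0,"xyz":[0,0,-85],"angular":[0,0,0]},
    {"grip":0,"xyz":[0,0,-100],"angular":[0,0,0]}
  ]
}}

```text
time_s: 18.1
tcp_pos: [0.5349, 0.2818, 0.2131]
ee_rot: [[0.923, 0.328, 0.201], [0.319, -0.945, 0.072], [0.214, -0.003, -0.977]]
wrist_force: [0.8, -0.2, -0.4]
gripper_width: 0.159
gripper_force: 29.8
```

>>> {"method": "move_arm", "body": {
  "series": [
    {"grip":0,"xyz":[-16,42,-5],"angular":[0.012,-0.035,0.129]},
    {"grip":0,"xyz":[-32,84,-5],"angular":[0.023,-0.07,0.258]},
    {"grip":0,"xyz":[-48,127,-5],"angular":[0.035,-0.106,0.387]},
    {"grip":0,"xyz":[-64,170,0],"angular":[0.047,-0.142,0.516]},
    {"grip":0,"xyz":[-81,213,0],"angular":[0.059,-0.177,0.645]},
    {"grip":0,"xyz":[-97,256,0],"angular":[0.071,-0.212,0.774]},
    {"grip":0,"xyz":[-113,299,0],"angular":[0.083,-0.248,0.903]},
    {"grip":0,"xyz":[-130,342,5],"angular":[0.095,-0.283,1.032]},
    {"grip":0,"xyz":[-146,385,10],"angular":[0.106,-0.319,1.161]},
    {"grip":0,"xyz":[-163,428,15],"angular":[0.118,-0.354,1.29]}
  ]
}}

```text
time_s: 19.1
tcp_pos: [0.5272, -0.1756, 0.1611]
ee_rot: [[0.575, -0.814, -0.082], [-0.773, -0.573, 0.272], [-0.268, -0.093, -0.959]]
wrist_force: [1.8, 0.0, -0.4]
gripper_width: 0.154
gripper_force: 29.8
```

```bash
python3 - <<'E'
from h import *
import pickle
d,Q=pickle.load(open('b.pkl','rb')); p,R=place(d,Q,0,.043,.1); goal(p,R); print(r.sense()['joints'])
E
```

```text
xyz [116.   81.6   5.1] ang [ 0.0348 -0.1061  0.3827]
[ -9.90787559  24.84608848  -4.11956455 -15.75921164 -69.32850559
  52.45463125]
```

>>> {"method": "move_arm", "body": {
  "series": [
    {"grip":0,"xyz":[30,20,0],"angular":[0.01,-0.03,0.12]},
    {"grip":0,"xyz":[65,45,0],"angular":[0.02,-0.065,0.24]},
    {"grip":0,"xyz":[100,70,2],"angular":[0.03,-0.09,0.34]},
    {"grip":0,"xyz":[116,81.6,5],"angular":[0.0348,-0.1061,0.3827]},
    {"grip":0,"xyz":[116,81.6,5],"angular":[0.0348,-0.1061,0.3827]},
    {"grip":0,"xyz":[116,81.6,5],"angular":[0.0348,-0.1061,0.3827]}
  ]
}}

```text
time_s: 19.7
tcp_pos: [0.5274, -0.3092, 0.1171]
ee_rot: [[0.223, -0.97, -0.094], [-0.895, -0.242, 0.375], [-0.387, 0.001, -0.922]]
wrist_force: [0.3, -0.1, -0.2]
gripper_width: 0.152
gripper_force: 29.8
```

```bash
python3 - <<'E'
from h import *
import pickle
np.set_printoptions(precision=4,suppress=True)
d,Q=pickle.load(open('b.pkl','rb'))
for z in (.1,.05,.032,.026): p,R=place(d,Q,0,.043,z); goal(p,R)
s,c=save('wrist','w8.png'); im=c['img'].astype(int)
R=np.array(s['ee_rot']); M=R@Q.T; mid=np.array(s['tcp_pos'])-M@d; print(mid, M[:,0])
for t in (-79,-75,-71,-60,-45): print(t,proj('w8.png',mid+M@[t/1e3,0,.004]))
ui=int(proj('w8.png',mid+M@[-.06,0,.004])[0])
for v in range(120,300,10): print(v,' '.join('%d,%d,%d'%tuple(im[v,u]) for u in range(ui-44,ui+45,8)))
E
```

```text
xyz [ 1.   0.6 -0.9] ang [ 0.0017 -0.0006  0.0038]
xyz [20.4  0.6 45.3] ang [ 0.0017 -0.0006  0.0038]
xyz [27.3  0.6 61.8] ang [ 0.0017 -0.0006  0.0038]
xyz [29.7  0.6 67.4] ang [ 0.0017 -0.0006  0.0038]
[ 0.5189 -0.276   0.0996] [-0.2459  0.9693 -0.0006]
-79 [315.934  224.3489]
-75 [316.0555 234.0902]
-71 [316.1726 243.4766]
-60 [316.4736 267.6101]
-45 [316.8407 297.0357]
120 162,101,71 166,104,70 164,103,69 159,100,67 163,103,69 150,95,64 167,103,70 162,102,68 163,101,69 255,171,108 193,118,76 255,200,121
130 250,156,99 165,102,68 164,103,70 158,100,66 163,103,69 150,97,65 166,103,70 164,103,71 158,101,68 255,202,126 255,206,125 255,201,126
140 162,101,68 167,104,70 166,103,69 161,100,69 164,104,70 150,95,65 165,101,68 165,104,71 163,101,68 190,114,76 171,108,73 190,115,76
150 254,234,158 254,234,158 253,229,154 253,231,157 253,231,159 253,231,159 253,231,160 250,223,150 250,224,151 251,224,151 251,224,150 251,224,150
160 253,233,160 253,235,160 253,234,160 253,233,160 253,234,159 253,234,161 253,234,158 253,234,160 253,234,159 253,234,160 253,234,161 253,234,162
170 253,232,160 25
[... 1122 characters left out ...]
87,188,184 155,99,69 175,110,73 168,102,68 254,238,163 253,234,161 253,233,157 254,237,166 251,224,149 172,106,71 173,107,72 163,105,71
260 191,190,186 151,95,64 176,111,74 172,107,71 254,238,163 253,235,161 253,233,157 254,238,167 251,224,150 174,107,73 170,107,73 166,104,72
270 194,196,191 150,95,65 173,110,73 174,107,71 254,237,165 254,235,161 253,233,161 254,238,166 251,224,151 172,107,72 169,107,73 164,104,70
280 187,187,182 147,95,63 172,109,74 176,110,72 255,255,235 254,236,162 253,233,162 254,239,165 251,224,148 170,105,72 168,105,70 166,105,71
290 185,187,181 255,213,141 44,46,49 201,158,110 255,255,255 254,237,163 253,233,160 254,238,165 251,223,148 190,152,105 45,46,49 249,216,143
```

>>> {"method": "move_arm", "body": {
  "series": [
    {"grip":0,"xyz":[4,0.6,17],"angular":[0.0017,0,0.0038]},
    {"grip":0,"xyz":[11,0.6,33],"angular":[0.0017,0,0.0038]},
    {"grip":0,"xyz":[17.6,0.6,46.4],"angular":[0.0017,0,0.0038]},
    {"grip":0,"xyz":[22,0.6,57],"angular":[0.0017,0,0.0038]},
    {"grip":0,"xyz":[24.5,0.6,63],"angular":[0.0017,0,0.0038]},
    {"grip":0,"xyz":[25.5,0.6,65.5],"angular":[0.0017,0,0.0038]},
    {"grip":0,"xyz":[25.5,0.6,65.5],"angular":[0.0017,0,0.0038]}
  ]
}}

```text
time_s: 20.45
tcp_pos: [0.5266, -0.3076, 0.0465]
ee_rot: [[0.22, -0.971, -0.093], [-0.896, -0.239, 0.375], [-0.387, 0.001, -0.922]]
wrist_force: [-0.3, 0.2, 0.0]
gripper_width: 0.157
gripper_force: 29.8
```

>>> {"method": "move_arm", "body": {
  "series": [
    {"grip":0,"xyz":[0.4,0,0.9],"angular":[0,0,0]},
    {"grip":0,"xyz":[0.8,0,1.8],"angular":[0,0,0]},
    {"grip":0,"xyz":[0.8,0,1.8],"angular":[0,0,0]}
  ]
}}

```text
time_s: 20.75
tcp_pos: [0.5267, -0.3077, 0.0452]
ee_rot: [[0.22, -0.971, -0.092], [-0.896, -0.238, 0.375], [-0.386, 0.0, -0.922]]
wrist_force: [-0.5, -0.3, -0.5]
gripper_width: 0.155
gripper_force: 29.8
```

Not in contact yet, so I go 2 mm further.

>>> {"method": "move_arm", "body": {
  "series": [
    {"grip":0,"xyz":[0.4,0,0.9],"angular":[0,0,0]},
    {"grip":0,"xyz":[0.8,0,1.8],"angular":[0,0,0]},
    {"grip":0,"xyz":[0.8,0,1.8],"angular":[0,0,0]}
  ]
}}

```text
time_s: 21.05
tcp_pos: [0.5267, -0.3077, 0.0432]
ee_rot: [[0.22, -0.971, -0.092], [-0.896, -0.238, 0.375], [-0.386, 0.0, -0.922]]
wrist_force: [-0.0, -0.5, 1.6]
gripper_width: 0.159
gripper_force: 29.8
```

>>> {"method": "move_arm", "body": {
  "series": [
    {"grip":0,"xyz":[0.2,0,0.6],"angular":[0,0,0]},
    {"grip":0,"xyz":[0.2,0,0.6],"angular":[0,0,0]},
    {"grip":0.3,"xyz":[0.2,0,0.6],"angular":[0,0,0]},
    {"grip":0.3,"xyz":[0.2,0,0.6],"angular":[0,0,0]},
    {"grip":0.3,"xyz":[0.2,0,0.6],"angular":[0,0,0]},
    {"grip":0.3,"xyz":[0.2,0,0.6],"angular":[0,0,0]},
    {"grip":0.3,"xyz":[0,0,-8],"angular":[0,0,0]},
    {"grip":0.3,"xyz":[0,0,-25],"angular":[0,0,0]},
    {"grip":0.3,"xyz":[0,0,-60],"angular":[0,0,0]},
    {"grip":0.3,"xyz":[0,0,-100],"angular":[0,0,0]}
  ]
}}

```text
time_s: 22.05
tcp_pos: [0.5353, -0.3451, 0.1356]
ee_rot: [[0.219, -0.971, -0.095], [-0.895, -0.239, 0.376], [-0.388, 0.003, -0.922]]
wrist_force: [0.7, 0.1, 0.1]
gripper_width: 0.297
gripper_force: 0.0
```

```bash
python3 - <<'E'
from h import *
goal([.46,-.02,.28],down(-76))
E
```

```text
xyz [-363.6   -4.1   -3.6] ang [ 0.0019  0.3984 -0.0038]
```

>>> {"method": "move_arm", "body": {
  "series": [
    {"grip":0.3,"xyz":[-15,0,-45],"angular":[0,0,0]},
    {"grip":0.3,"xyz":[-50,0,-60],"angular":[0,0.1,0]},
    {"grip":0.3,"xyz":[-100,0,-60],"angular":[0,0.2,0]},
    {"grip":0.3,"xyz":[-150,-2,-50],"angular":[0,0.3,0]},
    {"grip":0.3,"xyz":[-200,-4,-40],"angular":[0,0.398,0]},
    {"grip":0.3,"xyz":[-250,-4,-30],"angular":[0,0.398,0]},
    {"grip":0.3,"xyz":[-300,-4,-20],"angular":[0,0.398,0]},
    {"grip":0.3,"xyz":[-350,-4,-4],"angular":[0,0.398,0]},
    {"grip":0.3,"xyz":[-364,-4,-4],"angular":[0,0.398,0]},
    {"grip":0.3,"xyz":[-364,-4,-4],"angular":[0,0.398,0]}
  ]
}}

```text
time_s: 23.05
tcp_pos: [0.4601, -0.0175, 0.2814]
ee_rot: [[0.243, -0.97, 0.004], [-0.97, -0.243, -0.0], [0.001, -0.003, -1.0]]
wrist_force: [0.0, -0.2, 0.1]
gripper_width: 0.3
gripper_force: 0.0
```

```bash
python3 - <<'E'
from h import *
np.set_printoptions(precision=1,suppress=True)
for n in ('top','side'):
    f=n+'9.png'; save(n,f); im=load(f)[1]['img'].astype(np.float32)
    a=np.radians(CY); X=np.array([np.cos(a),np.sin(a),0]); Y=np.array([-X[1],X[0],0])
    # rectify the case at stick-top height z=.03 : 1 px = 1 mm, columns = case x, rows = case y
    q=np.float32([[0,0],[199,0],[199,199],[0,199]]); w=np.float32([proj(f,C+X*(u-100)/1e3+Y*(v-100)/1e3+[0,0,.03]) for u,v in q])
    W=cv2.warpPerspective(im,cv2.getPerspectiveTransform(q,w),(200,200),flags=cv2.INTER_LINEAR)
    print(n,'rows=case y, cols=case x; saturation-like r-b / brightness')
    for y in range(-84,85,4): print('%4d'%y,' '.join('%3d/%3d'%(W[y+100,x+100,0]-W[y+100,x+100,2],W[y+100,x+100].mean()) for x in range(-88,89,11)))
E
```

```text
top rows=case y, cols=case x; saturation-like r-b / brightness
 -84   0/  0   0/  0   0/  0   0/  0   0/  0   0/  0   0/  0   0/  0   0/  0   0/  0   0/  0   0/  0   0/  0   0/  0   0/  0   0/  0   0/  0
 -80   0/  0   0/  0   0/  0   0/  0   0/  0   0/  0   0/  0   0/  0   0/  0   0/  0   0/  0   0/  0   0/  0   0/  0   0/  0   0/  0   0/  0
 -76   0/  0   0/  0   0/  0   0/  0   0/  0   0/  0   0/  0   0/  0   0/  0   0/  0   0/  0   0/  0   0/  0   0/  0   0/  0   0/  0   0/  0
 -72   0/  0   0/  0   0/  0   0/  0   0/  0   0/  0   0/  0   0/  0   0/  0   0/  0   0/  0   0/  0   0/  0   0/  0   0/  0   0/  0   0/  0
 -68   0/  0   0/  0   0/  0   0/  0   0/  0   0/  0   0/  0   0/  0   0/  0   0/  0   0/  0   0/  0   0/  0   0/  0   0/  0   0/  0   0/  0
 -64   0/  0   0/  0   0/  0   0/  0   0/  0   0/  0   0/  0   0/  0   0/  0   0/  0   0/  0   0/  0   0/  0   0/  0   0/  0   0/  0   0/  0
 -60   0/  0   0/  0   0/  0   0/  0   0/  0   0/  0   0/  0   0/  0   0/  0   0/  0   0/  0   0/  0   0/  0   0/  0   0/  0   0/  0   0/  0
 -56   0/  0   0/  0   0/  0   0/  0   0/  0   0/ 
[... 10452 characters left out ...]
   0/  0   0/  0   0/  0   0/  0   0/  0   0/  0   0/  0   0/  0   0/  0   0/  0   0/  0   0/  0   0/  0   0/  0   0/  0   0/  0   0/  0
  72   0/  0   0/  0   0/  0   0/  0   0/  0   0/  0   0/  0   0/  0   0/  0   0/  0   0/  0   0/  0   0/  0   0/  0   0/  0   0/  0   0/  0
  76   0/  0   0/  0   0/  0   0/  0   0/  0   0/  0   0/  0   0/  0   0/  0   0/  0   0/  0   0/  0   0/  0   0/  0   0/  0   0/  0   0/  0
  80   0/  0   0/  0   0/  0   0/  0   0/  0   0/  0   0/  0   0/  0   0/  0   0/  0   0/  0   0/  0   0/  0   0/  0   0/  0   0/  0   0/  0
  84   0/  0   0/  0   0/  0   0/  0   0/  0   0/  0   0/  0   0/  0   0/  0   0/  0   0/  0   0/  0   0/  0   0/  0   0/  0   0/  0   0/  0
```

```bash
python3 - <<'E'
from h import *
a=np.radians(CY); X=np.array([np.cos(a),np.sin(a),0]); Y=np.array([-X[1],X[0],0])
q=np.float32([[0,0],[199,0],[199,199],[0,199]])
for f in ('top9.png','side9.png'):
    im=load(f)[1]['img'].astype(np.float32); w=np.float32([proj(f,C+X*(u-100)/1e3+Y*(v-100)/1e3+[0,0,.03]) for u,v in q])
    W=cv2.warpPerspective(im,cv2.getPerspectiveTransform(w,q),(200,200))
    print(f)
    for y in range(-90,91,4): print('%4d '%y+''.join('#' if p[1]>125 and p[0]-p[2]>45 else 'g' if p[0]-p[2]<25 and p.mean()>75 else 'k' if p.mean()<25 else '.' for p in (W[y+100,x+100] for x in range(-93,94,3))))
E
```

```text
top9.png
 -90 ...............................................................
 -86 ...............................................................
 -82 ...............................................................
 -78 ..............####.............................###.............
 -74 ..............####.............................####............
 -70 ..............####.............................####............
 -66 .............#####.............................####............
 -62 ..............####.............................####............
 -58 ..............####.............................####............
 -54 ..............####.............................####............
 -50 ..............####.............................####............
 -46 ..............####..........ggggggggggggggggggggggggggggg......
 -42 .......#####################ggggggggggggggggggggggggggggg......
 -38 .......#####################ggggggggggggggggggggggggggggg......
 -34 .......#####################ggggggggggggggggggggggggggggg......
 -30 .......#####################ggggggggggggggggggggggg
[... 4566 characters left out ...]
gggg......
  54 ...........#####...........gggggggggggggggggggggggggggggg......
  58 ...........#####............gggggggggggggggg.###..gggggg.......
  62 ...........#####............................#####..............
  66 ...........#####............................#####..............
  70 ...........#####............................#####..............
  74 ...........#####............................#####..............
  78 ...........#####............................#####..............
  82 ...........#####............................#####..............
  86 ...............................................................
  90 ...............................................................
```

```bash
python3 -c "
from station import r
print(r.finish_job())"
```

```text
the job is handed in; nothing more can be done
None
```

I handed the job in at about 23 s: the final camera check shows all three sticks lying straight along the case, well inside it, with their handles at the same end. The cover was set down flat on the bench before the sticks were moved, and the pot, brick, brush and block were never approached; neither the cover nor these was re-measured at the end.

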